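# Set the hinge jig and hold the strap leaf to the jamb leaf

### The job

Turn the jig's dial until its white pointer stands at the red index mark, which brings the jamb block to its offset. Then pick up the loose door stile and bring its hinge knuckle in between the two knuckles of the jamb leaf, stile level and square to the jamb as in a hinge opened flat, with the holes lined up so that the pin could be slid through. Finish while still holding the stile up there steadily in the gripper, not pressing it against the jamb, and leave the glue bottle, tape and screwdriver where they are.

Things in the scene. Friction and masses are not known exactly. Their poses are not given: they have to be found in the camera images.
- jig: Hinge-fitting jig fixed to the bench: plywood base spanning x -60 to 90, y -135 to 135 mm, 15 mm thick; origin on the bench. x points away from the robot. On its +y side a grey drive box, 80 x 80 mm, top 60 mm above the bench, carries the dial; on its -y side a carriage carries the jamb block. A brass hinge pin (8 mm shank) stands in the base at x 75, y 120 mm.
- knob (a joint): Dial angle, rad, 0 to 2.45, clockwise from above. White pointer along the jig's -x at 0, its +y at 1.57; red index mark on the box at 1.40 (black ticks every 0.35). Stiff (about 0.11 N m), stays where left. It slides the jamb carriage along the jig's +x, 6 mm per rad. Pushing the jamb with under 15 N does not move it.
- knob_grip (a point): Grip point of the black dial, on its vertical axis, 91 mm above the bench. The dial is an upright bar 48 mm long, 14 mm thick, top 7 mm above this point, on a disc of 52 mm diameter whose top is 23 mm below this point. The frame turns with the dial: the bar lies along its x, white pointer on its -x end.
- barrel (a point): Target: point on the jamb leaf's hinge axis midway between its two steel knuckles, 102 mm above the bench. Hinge axis along y, x towards the jamb block, z up. Knuckles 20 mm diameter, bore 12, each 28 long, 36 mm gap between, open above, below and to -x. Jamb leaf edge 15 mm behind the axis; wooden block 56 x 100 mm begins 16 mm behind it, top 2 mm below the axis.
- stile: Loose wooden door stile 130 (x) x 44 (y) x 28 (z) mm, 0.13 to 0.21 kg, on the bench; origin at the centre of its underside, balance point about 7 mm from it towards +x. A steel strap leaf, 36 mm wide, lies on top (top at 32 mm); its knuckle sticks out beyond the +x end. Grip it across y, on the wooden sides.
- knuckle (a point): Centre of the bore of the stile's single knuckle: 76 mm along the stile's x from its origin, 30 mm above its underside. Knuckle 20 mm in diameter, bore 12 mm, 30 mm long along y. Frame axes as the stile's. To mate, this point goes to barrel with x, y and z axes the same way.
- glue: Bystander: white glue bottle, 66 mm diameter, 170 mm tall; origin under its centre.
- tape: Bystander: roll of yellow tape lying flat, 96 mm diameter, 50 mm high; origin under its centre.
- driver: Bystander: red-handled screwdriver lying on the bench along its x, about 200 mm long.
There are look-alikes about, which are no part of the job. Of the things like the stile, leave any that is yellow; of the rest the larger one is meant.

How it is judged:
By the outcome, as a careful person would: the job done as asked, in the order asked, and still so for the second after the job is handed in, while the arm keeps its last pose, push and grip.
It also fails if it takes over 61 s, if anything falls off the work surface, if the arm or the gripper's body presses on something with over 40 N, if the wrist force passes 120 N, or if a joint passes its speed limit or range.

### The arm

A 7-joint arm with a two-finger parallel gripper is mounted at the origin on the work surface. World frame = base frame: x ahead of the robot, y to its left, z up, the work surface at z = 0. Lengths are in m, angles in rad, forces in N, time in s.
With the tool pointing down it reaches from about 0.425 to 0.925 m from the base axis. Payload 6.8 kg.
Tool frame: the origin (TCP) lies midway between the tips of the shut fingers; the grasp point (between the pads) lies r.grip_point_offset behind it (r.grip_point_offset is the distance from the TCP to the grasp point, in m); z points along the fingers, y is the line along which they close (so a half turn about z gives the same grasp; the last joint's range is limited). The gripper opens to 88 mm and grips with 3 to 60 N. Pads are 20 mm wide; open, the fingers measure 115 mm over their backs; the gripper's body (75 mm by 178 mm) begins 61 mm behind the grasp point.
Start: joints at [1.197, 0.477, 0.022, 1.555, -0.011, 1.109, -0.083], TCP at [0.177, -0.651, 0.223] pointing down, gripper open.
Joint ranges: [-2.96, 2.96], [-0.34, 2.1], [-1.41, 1.46], [0.24, 2.44], [-1.37, 4.51], [0.17, 1.92], [-2.96, 2.96]. Speed limits (rad/s): [2.39, 2.39, 3.14, 3.14, 3.14, 3.14, 3.14].

### API

Orientations are given as a unit quaternion [w, x, y, z].
In Python, from workcell import r gives the robot as it stands.
- The arm moves only by the tool step_hand, called after "Request:" by a JSON object that holds its "fn" and its "kwargs", one argument or row to a line. Schema: {"type":"object","properties":{"offsets":{"type":"array","items":{"type":"number"},"minItems":6,"maxItems":48},"jaw":{"type":"number"},"squeeze":{"type":"number"},"only":{"type":"string"},"quiet":{"type":"boolean"},"lines":{"type":"string"}},"required":["offsets"],"additionalProperties":false}. offsets is one flat list of numbers that holds 1 to 8 rows one after another, with no inner brackets; each row has 6 numbers: dx, dy, dz in shares of the most that a row can go, 1 being 62.5 mm, then a rotation vector rx, ry, rz in fractions of the full range, 1 being 45 degrees; each row shifts and turns the commanded pose from where the row before left it, along the tool's axes as they then stand; what a row does not reach is not made up. A row lasts 1/8 s, in which the tool goes at most 0.0625 m and 0.188 rad, less where a joint would pass 70% of its speed; a pose out of reach is approached as far as the arm can. jaw is the finger opening in m, set as the call begins (left out keeps the last). The fingers move at their own pace and stop on an object; squeeze is the grip in N (left out, the last holds). Time passes only in rows, so rows that do not move let the fingers close. The tool returns the time, the measured TCP pose, the force, the opening and the grip force at its end. only (a regular expression) keeps the lines of the reply that match it, lines (a string "A,B") keeps lines A to B, and quiet returns only ok. Input that does not fit is refused with a message, and nothing moves.
- r.read_state(): the state, without advancing time (a new reading comes with each control period).
- r.read_camera(name): name is "scene" or "top" or "wrist"; returns a dict with "image" (384x512x3 uint8, blue, green, red), "range_z" (384x512 float32, m along the optical axis (not along the pixel's ray), 0 where there is no reading), "vertical_fov" (degrees; the focal length in pixels is half the picture's height over the tangent of half this angle, whatever the lens; pixels are square), "cx", "cy" (the principal point, pixels), "extrinsics" (4x4, takes a point from camera to world coordinates); the wrist camera has in their place "T_tool_cam" (4x4, takes a point from camera to tool coordinates, whose origin is the TCP and whose axes are the flange's). Camera axes: x right, y down, z forward; pixel columns grow to the right and rows downward; lengths in m; the calibration is good to about 2 mm. A picture is of the moment at which its call begins: read the wrist's pose just before it.
- r.hand_in(): hands the job in; it is judged then, once.
The state is a dict: "clock": time; "joint_pos": joint angles; "joint_velocities": joint speeds; "tau": joint torques, N m; "tool_pos": TCP position; "eef_rot": TCP orientation; "contact_force": force on the tool from outside, world axes, zero at the start; "moment": the same for the moment, N m; "gripper_width": finger opening in m; "gripper_force": force on a finger pad.
Only numpy, scipy, OpenCV 4.12 (cv2) and the standard library are available. Lean on these libraries where they do the work, as an engineer would, in place of code of your own. Each camera call takes 0.05 s, during which the arm holds its last target. There are 200 camera calls.

## Working session

There is one attempt and no reset: what is moved stays moved. The work goes in short steps, Python scripts to look and compute and a tool call to move; the robot and the scene stay as the last step left them, time stands still between calls to the robot, and variables do not carry over. Pictures are saved under pics/ and viewed, at most 10 in all, crops included, and the job is handed in when it is done.

```bash
mkdir -p pics; ls; cat > h.py <<'E'
import numpy as np,cv2
from workcell import r
from scipy.spatial.transform import Rotation as R
def cam(n):
    s=r.read_state(); c=r.read_camera(n)
    c['f']=c['image'].shape[0]/2/np.tan(np.radians(c['vertical_fov'])/2)
    if n=='wrist':
        T=np.eye(4);q=s['eef_rot'];T[:3,:3]=R.from_quat([q[1],q[2],q[3],q[0]]).as_matrix();T[:3,3]=s['tool_pos']
        c['extrinsics']=T@np.array(c['T_tool_cam'])
    c['E']=np.array(c['extrinsics']);return c
def ray(c,u,v):
    d=np.array([(u-c['cx'])/c['f'],(v-c['cy'])/c['f'],1]);return c['E'][:3,3],c['E'][:3,:3]@d
def onz(c,u,v,z):
    o,d=ray(c,u,v);return o+d*(z-o[2])/d[2]
def cloud(c):
    v,u=np.mgrid[:384,:512];Z=c['range_z']
    P=np.stack([(u-c['cx'])/c['f']*Z,(v-c['cy'])/c['f']*Z,Z],-1)
    return P@c['E'][:3,:3].T+c['E'][:3,3]
E
python3 - <<'E'
from h import *
import pickle
for n in ['scene','top','wrist']:
    c=cam(n);cv2.imwrite(f'pics/{n}0.png',c['image']);pickle.dump(c,open(n+'0.pkl','wb'));print(n,c['f'],c['cx'],c['cy'],c['E'].round(3).tolist())
s=r.read_state();print(s,r.grip_point_offset)
a=[cv2.imread(f'pics/{n}0.png') for n in ['scene','top']]
E
```

```text
pics
scene 382.08702985187097 253.18178057973623 194.0969068683731 [[0.075, 0.573, -0.816, 1.598], [0.997, -0.048, 0.058, -0.081], [-0.006, -0.818, -0.575, 0.852], [0.0, 0.0, 0.0, 1.0]]
top 427.84723313874474 250.18536201042497 193.59542168344822 [[-0.024, -0.994, 0.106, 0.409], [-1.0, 0.024, 0.003, -0.015], [-0.005, -0.106, -0.994, 1.311], [0.0, 0.0, 0.0, 1.0]]
wrist 324.55429707709146 254.61618322663722 191.01023767525848 [[0.262, -0.919, -0.293, 0.258], [-0.965, -0.25, -0.078, -0.629], [-0.002, 0.303, -0.953, 0.383], [0.0, 0.0, 0.0, 1.0]]
{'clock': 0.15, 'joint_pos': array([ 1.1968657 ,  0.47764314,  0.0223308 ,  1.55616328, -0.01149075,
        1.10933566, -0.08309881]), 'joint_velocities': array([-0.00047132, -0.00272307,  0.00132451, -0.00640025,  0.0011004 ,
        0.00019697, -0.00146588]), 'tau': array([ 1.05029416e-03, -5.83292842e+01,  1.53626125e+00, -2.72874427e+01,
       -5.41773462e-02,  1.45492883e-02,  8.15303861e-05]), 'tool_pos': array([ 0.17721242, -0.65085214,  0.22190849]), 'eef_rot': array([-6.95977386e-04,  9.91177000e-01,  1.32543011e-01, -1.44030901e-04]), 'contact_force': array([ 0.26037542, -0.28086731,  0.01924271]), 'moment': array([-0.00783908,  0.00186849, -0.02801993]), 'gripper_force': 0.0, 'gripper_width': 0.08754553649303942} 0.0187
```

View pics/top0.png

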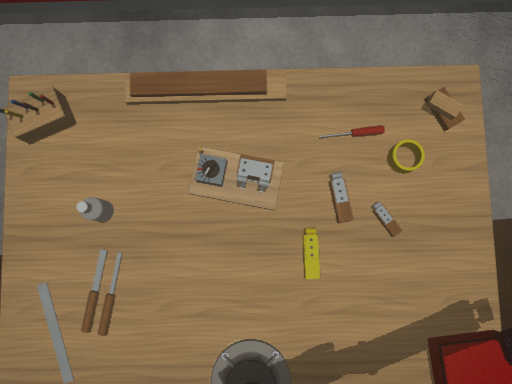

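View pics/scene0.png

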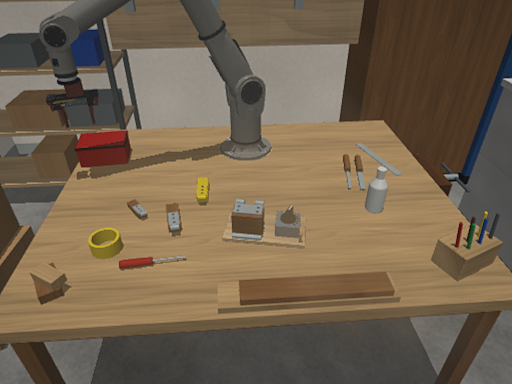

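The top view shows the stile candidates: yellow at (312,253), a larger brown one at (341,197) and a small brown one at (387,219). The description picks the larger brown one, whose knuckle end is near (338,175). The jig is at (236,178), with its dial at (210,169) and jamb block at (254,172).

```bash
python3 - <<'E'
from h import *
import pickle
c=pickle.load(open('top0.pkl','rb'));im=c['image'];P=cloud(c)
cv2.imwrite('pics/crop.png',cv2.resize(im[140:230,185:365],None,fx=4.4,fy=4.4,interpolation=cv2.INTER_CUBIC))
def seg(name,box,lo,hi):
    x0,y0,x1,y1=box
    p=P[y0:y1,x0:x1];m=(p[...,2]>lo)&(p[...,2]<hi)&(c['range_z'][y0:y1,x0:x1]>0)
    n,l,st,_=cv2.connectedComponentsWithStats(m.astype(np.uint8))
    i=1+st[1:,4].argmax();q=p[l==i]
    rc=cv2.minAreaRect((q[:,:2]*1000).astype(np.float32))
    print(name,len(q),'z med',np.median(q[:,2]).round(4),'mean',q.mean(0).round(4),rc)
seg('stile',(322,165,362,228),.015,.06)
seg('small',(368,195,408,240),.012,.06)
seg('base',(185,140,290,215),.008,.022)
seg('jigall',(185,140,290,215),.008,.2)
seg('box',(190,145,232,195),.045,.2)
seg('dial',(190,145,232,195),.064,.2)
seg('bar',(190,145,232,195),.08,.2)
seg('jamb',(232,145,280,200),.08,.2)
E
```

```text
stile 737 z med 0.0299 mean [ 0.5274 -0.2833  0.03  ] ((530.531494140625, -284.1207580566406), (150.11956787109375, 46.22803497314453), 9.039471626281738)
small 418 z med 0.0226 mean [ 0.4605 -0.4202  0.0225] ((462.11553955078125, -419.9710998535156), (113.76930236816406, 33.90972900390625), 35.44916915893555)
base 2522 z med 0.0153 mean [0.5808 0.0284 0.0153] ((598.5720825195312, 31.650169372558594), (270.0939025878906, 150.08973693847656), 77.55923461914062)
jigall 4258 z med 0.018 mean [0.5935 0.0306 0.0428] ((598.5720825195312, 31.650169372558594), (270.0939025878906, 150.08973693847656), 77.55923461914062)
box 742 z med 0.0619 mean [0.6174 0.1026 0.0663] ((619.5584716796875, 103.51754760742188), (80.58576965332031, 80.30110168457031), 77.5372543334961)
dial 242 z med 0.071 mean [0.6177 0.1023 0.0796] ((620.2847900390625, 103.56243896484375), (51.34312438964844, 50.018699645996094), 24.9733943939209)
bar 94 z med 0.0974 mean [0.618  0.1033 0.0967] ((618.4645385742188, 103.53645324707031), (14.32315731048584, 47.69738006591797), 56.81230545043945)
jamb 857 z med 0.104 mean [ 0.6081 -0.027   0.1042] ((605.0171508789062, -26.074993133544922), (99.83982849121094, 81.6250228881836), 77.2934799194336)
```

View pics/crop.png

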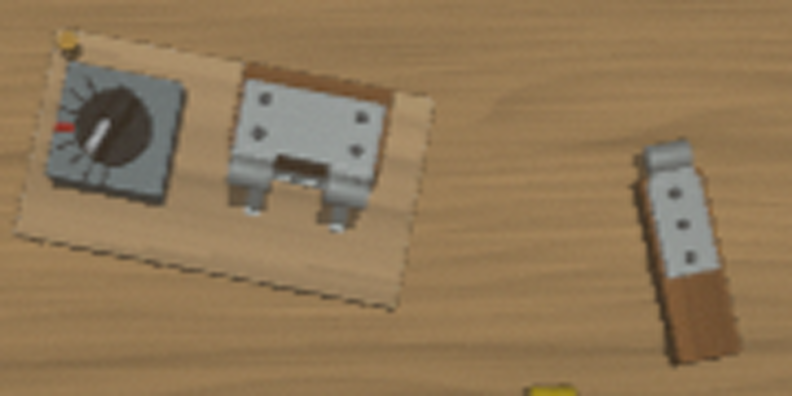

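The crop confirms the choice: a brown stile with a strap leaf and its knuckle at crop (668,155), yaw about +9°. The jig's yaw is -12.44° and the dial pointer stands at about 0.36 rad. The red mark is at crop (63,128). Next I'll move over the dial.

Careful with the scale: shifts go in shares of 62.5 mm and turns go in shares of 45 degrees. That gives: 0.039 m is 0.624, -0.0382 m is -0.6112.

Request:
{"fn": "step_hand", "kwargs": {
  "offsets": [0.624,-0.6112,0,0,0,0,0.624,-0.6112,0,0,0,0,0.624,-0.6112,0,0,0,0,0.624,-0.6112,0,0,0,0,0.624,-0.6112,0,0,0,0,0.624,-0.6112,0,0,0,0,0.624,-0.6112,0,0,0,0,0.624,-0.6112,0,0,0,0],
  "jaw": 0.088
}}

```text
clock: 1.15
tool_pos: [0.3987, -0.2729, 0.2227]
eef_rot: [0.0, 0.991, 0.132, 0.0]
contact_force: [0.5, -0.3, 0.7]
gripper_width: 0.0879
gripper_force: 0.0
```

Request:
{"fn": "step_hand", "kwargs": {
  "offsets": [0.624,-0.6112,0,0,0,0,0.624,-0.6112,0,0,0,0,0.624,-0.6112,0,0,0,0,0.624,-0.6112,0,0,0,0,0.624,-0.6112,0,0,0,0,0.624,-0.6112,0,0,0,0,0.624,-0.6112,0,0,0,0,0.624,-0.6112,0,0,0,0]
}}

```text
clock: 2.15
tool_pos: [0.6195, 0.1036, 0.2224]
eef_rot: [0.0, 0.991, 0.132, -0.0]
contact_force: [0.1, -0.3, -0.1]
gripper_width: 0.0875
gripper_force: 0.0
```

Request:
{"fn": "step_hand", "kwargs": {
  "offsets": [0,0,0,0,0,-0.2292,0,0,0,0,0,-0.2292,0,0,0,0,0,-0.2292,0,0,0,0,0,-0.2292,0,0,0,0,0,-0.2292,0,0,0,0,0,-0.2292,0,0,0,0,0,-0.2292,0,0,0,0,0,-0.2292]
}}

```text
clock: 3.15
tool_pos: [0.6187, 0.1021, 0.2223]
eef_rot: [-0.0, 0.656, 0.755, -0.0]
contact_force: [-0.5, -0.9, -1.0]
gripper_width: 0.0877
gripper_force: 0.0
```

```bash
python3 -c "
from h import *
s=r.read_state();print(s['joint_pos'].round(3),s['tool_pos'],s['eef_rot'].round(4))"
```

```text
[ 0.244  0.489 -0.7    1.639  0.34   1.139 -0.401] [0.61867206 0.10209705 0.22230832] [-1.000e-04  6.556e-01  7.551e-01 -3.000e-04]
```

In the tool's units: -0.17 rad / 0.7854 = -0.2165.

Request:
{"fn": "step_hand", "kwargs": {
  "offsets": [0,0,0,0,0,-0.2165,0,0,0,0,0,-0.2165,0,0,0,0,0,-0.2165,0,0,0,0,0,-0.2165,0,0,0,0,0,-0.2165,0,0,0,0,0,0]
}}

```text
clock: 3.9
tool_pos: [0.6187, 0.102, 0.2222]
eef_rot: [-0.0, 0.29, 0.957, 0.0]
contact_force: [-0.8, 0.1, -0.7]
gripper_width: 0.0875
gripper_force: 0.0
```

```bash
cat > dial.py <<'E'
from h import *
import sys
s=r.read_state();c=cam('wrist');cv2.imwrite(sys.argv[1],c['image']);P=cloud(c);ok=c['range_z']>0
q=s['eef_rot'];print('joints',s['joint_pos'].round(2),s['tool_pos'].round(4),'yaw x',np.degrees(2*np.arctan2(q[2],q[1])))
near=(np.hypot(P[...,0]-.619,P[...,1]-.1035)<.034)&ok
def rect(m,n):
    k,l,st,_=cv2.connectedComponentsWithStats(m.astype(np.uint8));i=1+st[1:,4].argmax();p=P[l==i]
    print(n,len(p),np.median(p[:,2]).round(4),cv2.minAreaRect((p[:,:2]*1000).astype(np.float32)))
rect(near&(P[...,2]>.088)&(P[...,2]<.11),'bar')
rect(ok&(np.hypot(P[...,0]-.619,P[...,1]-.1035)<.065)&(P[...,2]>.052)&(P[...,2]<.064),'box')
hsv=cv2.cvtColor(c['image'],cv2.COLOR_BGR2HSV)
def px(m,z,n):
    v,u=np.nonzero(m)
    if len(u)==0: print(n,'none');return
    p=np.array([onz(c,a,b,z) for a,b in zip(u,v)]);mm=p.mean(0);d=mm[:2]-[.619,.1035];print(n,len(u),u.mean(),v.mean(),mm.round(4),'ang',np.degrees(np.arctan2(d[1],d[0])))
    print('   line dir',cv2.fitLine(p[:,:2].astype(np.float32)*1000,cv2.DIST_L2,0,.01,.01).ravel())
px(near&(P[...,2]>.085)&(hsv[...,2]>140)&(hsv[...,1]<60),.098,'white')
px((np.hypot(P[...,0]-.619,P[...,1]-.1035)<.06)&ok&(((hsv[...,0]<8)|(hsv[...,0]>172))&(hsv[...,1]>130)),.060,'red')
E
python3 dial.py pics/w1.png
```

```text
joints [ 0.36  0.55 -0.88  1.63  0.45  1.18  0.36] [0.6187 0.102  0.2222] yaw x 146.32894259282713
bar 773 0.0973 ((620.52978515625, 103.51387023925781), (13.998879432678223, 48.30961608886719), 56.84646987915039)
box 3720 0.0596 ((621.3563842773438, 102.8188705444336), (80.0953369140625, 80.205078125), 77.58550262451172)
white 1 257.0 181.0 [0.6177 0.1048 0.098 ] ang 134.51393594096032
   line dir [8.6674666e-01 4.9874866e-01 6.1771808e+02 1.0480387e+02]
red 5855 256.25175064047824 299.86797608881295 [0.7492 0.0166 0.06  ] ang -33.71239033597844
   line dir [5.5258793e-01 8.3345461e-01 7.4920782e+02 1.6621479e+01]
```

View pics/w1.png

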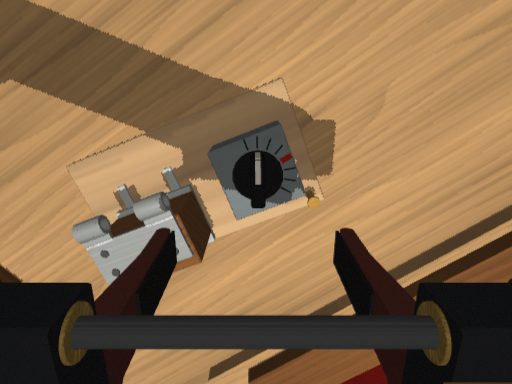

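The wrist view shows the pointer at (258,165), the red mark at (287,158) and the dial centre at (257,178). The sizes match the description. The bar is at 146.85° with its centre near (0.620, 0.1035), so I'll go down and grip it.

In the tool's units: 0.04 m is 0.64, 0.0019 m is 0.0304, -0.009 rad / 0.7854 = -0.0115.

Request:
{"fn": "step_hand", "kwargs": {
  "offsets": [0,0.0304,0.48,0,0,-0.0115,0,0,0.64,0,0,0,0,0,0.64,0,0,0,0,0,0.608,0,0,0,0,0,0,0,0,0],
  "jaw": 0.088
}}

```text
clock: 4.58
tool_pos: [0.6178, 0.103, 0.072]
eef_rot: [-0.002, 0.286, 0.958, -0.002]
contact_force: [0.6, 0.6, 0.0]
gripper_width: 0.0875
gripper_force: 0.0
```

Request:
{"fn": "step_hand", "kwargs": {
  "offsets": [0,0,0,0,0,0,0,0,0,0,0,0,0,0,0,0,0,0,0,0,0,0,0,0,0,0,0,0,0,0,0,0,0,0,0,0],
  "jaw": 0,
  "squeeze": 35
}}

```text
clock: 5.32
tool_pos: [0.6199, 0.1039, 0.0747]
eef_rot: [-0.0, 0.284, 0.959, -0.0]
contact_force: [-0.5, -0.2, 0.8]
gripper_width: 0.0314
gripper_force: 0.0
```

```bash
python3 -c "
from h import *
s=r.read_state();q=s['eef_rot'];print(s['joint_pos'].round(3),s['tool_pos'],'yawx',np.degrees(2*np.arctan2(q[2],q[1])),s['contact_force'],s['moment'])"
```

```text
[ 0.289  0.703 -0.786  1.747  0.598  0.948  0.252] [0.61989246 0.10389197 0.07466311] yawx 146.9510007253845 [-0.48349994 -0.21034913  0.75893919] [-0.01448813 -0.11450908 -0.03053947]
```

Request:
{"fn": "step_hand", "kwargs": {
  "offsets": [0,0,0,0,0,0,0,0,0,0,0,0,0,0,0,0,0,0,0,0,0,0,0,0],
  "jaw": 0,
  "squeeze": 35
}}

```text
clock: 5.82
tool_pos: [0.6202, 0.1043, 0.0747]
eef_rot: [0.0, 0.284, 0.959, 0.0]
contact_force: [2.7, 1.5, -2.9]
gripper_width: 0.0142
gripper_force: 35.0
```

Request:
{"fn": "step_hand", "kwargs": {
  "offsets": [0,0,0,0,0,0.1655,0,0,0,0,0,0.1655,0,0,0,0,0,0.1655,0,0,0,0,0,0.1655,0,0,0,0,0,0.1655,0,0,0,0,0,0.1655,0,0,0,0,0,0.1655,0,0,0,0,0,0.1655]
}}

```text
clock: 6.82
tool_pos: [0.6212, 0.1049, 0.0747]
eef_rot: [0.0, 0.724, 0.689, 0.002]
contact_force: [5.5, 2.4, -7.1]
gripper_width: 0.014
gripper_force: 35.0
```

Request:
{"fn": "step_hand", "kwargs": {
  "offsets": [0,0,0,0,0,0,0,0,0,0,0,0]
}}

```text
clock: 7.08
tool_pos: [0.6212, 0.1049, 0.0747]
eef_rot: [0.0, 0.723, 0.691, 0.002]
contact_force: [5.4, 3.1, -6.0]
gripper_width: 0.0139
gripper_force: 35.0
```

```bash
python3 -c "
from h import *
s=r.read_state();q=s['eef_rot'];print(s['joint_pos'].round(3),s['tool_pos'],'yawx',np.degrees(2*np.arctan2(q[2],q[1])),s['contact_force'],s['moment'])"
```

```text
[ 0.133  0.632 -0.551  1.757  0.416  0.868 -0.651] [0.62120566 0.10486543 0.07466803] yawx 87.36667681129471 [ 5.44749567  3.08206306 -5.99626084] [ 0.63693854 -1.2656686  -0.12771463]
```

Request:
{"fn": "step_hand", "kwargs": {
  "offsets": [0,0,0,0,0,0,0,0,0,0,0,0,0,0,0,0,0,0,0,0,0,0,0,0],
  "jaw": 0.088
}}

```text
clock: 7.58
tool_pos: [0.6198, 0.1038, 0.0747]
eef_rot: [0.0, 0.723, 0.691, -0.0]
contact_force: [1.2, 1.1, -0.1]
gripper_width: 0.0502
gripper_force: 0.0
```

Request:
{"fn": "step_hand", "kwargs": {
  "offsets": [0,0,-0.48,0,0,0,0,0,-0.8,0,0,0,0,0,-0.8,0,0,0,0,0,-0.272,0,0,0,0,0,0,0,0,0,0,0,0,0,0,0]
}}

```text
clock: 8.32
tool_pos: [0.6189, 0.1034, 0.2197]
eef_rot: [-0.001, 0.723, 0.691, -0.001]
contact_force: [-0.3, -0.6, -0.4]
gripper_width: 0.0878
gripper_force: 0.0
```

```bash
python3 dial.py pics/w2.png
python3 - <<'E'
import cv2;i=cv2.imread('pics/w2.png');cv2.imwrite('pics/w2c.png',cv2.resize(i[60:260],None,fx=1.5,fy=1.5))
E
```

```text
joints [ 0.19  0.47 -0.62  1.64  0.3   1.12 -0.56] [0.6189 0.1034 0.2197] yaw x 87.3621377365838
bar 786 0.0974 ((621.1848754882812, 104.1559829711914), (47.95460891723633, 13.840574264526367), 87.18212890625)
box 3791 0.0596 ((621.041259765625, 102.79611206054688), (80.41959381103516, 80.22811126708984), 77.52645874023438)
white none
red 5820 254.60893470790379 298.92852233676973 [ 0.6109 -0.05    0.06  ] ang -93.01513351425288
   line dir [ 9.9924827e-01 -3.8767304e-02  6.1091333e+02 -5.0027016e+01]
```

View pics/w2c.png

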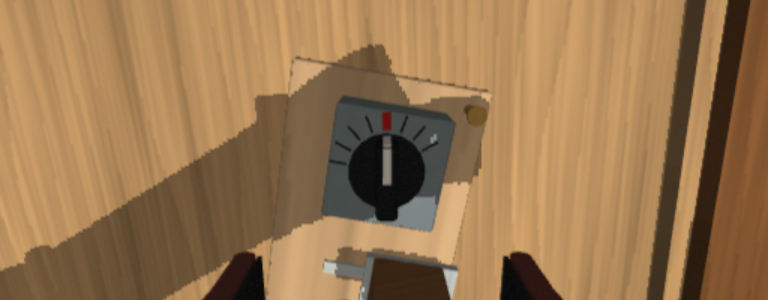

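The bar is at 87.2° against the mark's 87.3°. In the crop the pointer at (387,150) lines up with the red mark at (387,120). Next I'll look at the jamb from above with the tool already turned to the final yaw.

In the tool's units: -0.04 m is -0.64, -0.021 m is -0.336, 0.174 rad / 0.7854 = 0.2215.

Request:
{"fn": "step_hand", "kwargs": {
  "offsets": [-0.64,-0.336,-0.16,0,0,0,-0.64,-0.336,-0.16,0,0,0,-0.64,-0.336,-0.16,0,0,0,0,0,0,0,0,0.2215,0,0,0,0,0,0.2215,0,0,0,0,0,0.2215,0,0,0,0,0,0.2215,0,0,0,0,0,0.2215]
}}

```text
clock: 9.38
tool_pos: [0.5506, -0.0132, 0.25]
eef_rot: [-0.001, 0.948, 0.319, -0.001]
contact_force: [0.1, -0.3, 0.6]
gripper_width: 0.088
gripper_force: 0.0
```

Request:
{"fn": "step_hand", "kwargs": {
  "offsets": [0,0,0,0,0,0.2215,0,0,0,0,0,0.2215,0,0,0,0,0,0.2215,0,0,0,0,0,0.2215,0,0,0,0,0,0.2215,0,0,0,0,0,0,0,0,0,0,0,0]
}}

```text
clock: 10.25
tool_pos: [0.5511, -0.013, 0.2508]
eef_rot: [0.0, 0.994, -0.106, -0.001]
contact_force: [0.1, 0.1, -0.5]
gripper_width: 0.0879
gripper_force: 0.0
```

```bash
cat > jamb.py <<'E'
from h import *
import sys,pickle
s=r.read_state();c=cam('wrist');cv2.imwrite(sys.argv[1],c['image']);P=cloud(c);ok=c['range_z']>0;pickle.dump((c,s),open('jamb.pkl','wb'))
q=s['eef_rot'];print('joints',s['joint_pos'].round(2),s['tool_pos'].round(4),'yaw x',np.degrees(2*np.arctan2(q[2],q[1])))
yaw=np.radians(-12.47);X=np.array([np.cos(yaw),np.sin(yaw)]);Y=np.array([-X[1],X[0]]);B=np.array([.5808,-.0208])
L=(P[...,:2]-B);lx=L@X;ly=L@Y;z=P[...,2]
m=ok&(abs(lx-25)<1e9)&(lx>-.03)&(lx<.1)&(abs(ly)<.07)&(z>.088)&(z<.125)
k,l,st,_=cv2.connectedComponentsWithStats(m.astype(np.uint8));i=1+st[1:,4].argmax();m=l==i
p=P[m];print(len(p),cv2.minAreaRect((p[:,:2]*1000).astype(np.float32)))
for n,mm in [('all',m),('left kn',m&(lx<.011)&(ly>.019)),('right kn',m&(lx<.011)&(ly<-.019))]:
    print(n,'lx',np.percentile(lx[mm],[0.5,50,99.5]).round(4),'ly',np.percentile(ly[mm],[.5,50,99.5]).round(4),'z',np.percentile(z[mm],[5,50,95,99.5]).round(4))
g=m&(lx<.006)&(lx>-.006)  # ends of knuckles near the axis
a=np.sort(ly[g]);i=np.argmax(np.diff(a));print('gap',a[i],a[i+1],'mid',(a[i]+a[i+1])/2,'outer',a[0],a[-1])
# crest lines of knuckles: bins in lx
for lo in np.arange(-.012,.016,.002):
    k=m&(abs(ly)>.02)&(abs(ly)<.044)&(lx>=lo)&(lx<lo+.002)
    if k.sum(): print(round(lo+.001,3),round(float(np.median(z[k])),4),k.sum(),end=' | ')
E
python3 jamb.py pics/w3.png
```

```text
joints [ 0.2   0.27 -0.35  1.8   0.1   1.09 -1.97] [ 0.5511 -0.013   0.2508] yaw x -12.131134804815591
8457 ((611.8614501953125, -27.55998992919922), (100.21551513671875, 82.02583312988281), 77.61627960205078)
all lx [-0.0072  0.0389  0.0726] ly [-0.049  -0.0001  0.0491] z [0.0988 0.1034 0.1106 0.1121]
left kn lx [-0.0075  0.0027  0.0104] ly [0.0192 0.0323 0.0456] z [0.1048 0.11   0.112  0.1126]
right kn lx [-0.0091  0.0024  0.0107] ly [-0.0455 -0.0323 -0.0191] z [0.1031 0.1098 0.1119 0.1125]
gap -0.017932924210079484 0.017980064916219573 mid 2.3570353070044223e-05 outer -0.0455454231092299 0.0460179889115809
-0.009 0.1024 23 | -0.007 0.1075 72 | -0.005 0.1094 84 | -0.003 0.1105 102 | -0.001 0.111 103 | 0.001 0.1114 107 | 0.003 0.1112 122 | 0.005 0.1104 116 | 0.007 0.1092 118 | 0.009 0.1072 140 | 0.011 0.1037 110 | 0.013 0.1035 113 | 0.015 0.1036 112 |
```

View pics/w3.png

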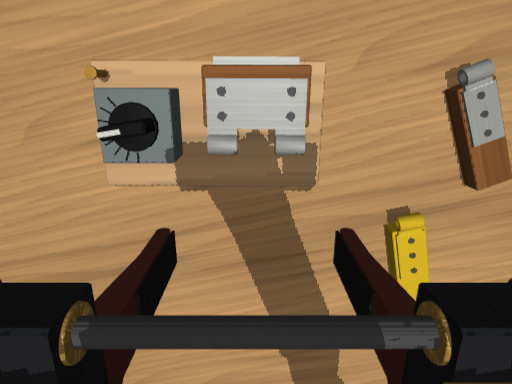

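The wrist view shows the jamb knuckles at (222,143) and (290,144) with the gap between them. That puts the barrel at about (0.5817, -0.0210). Next I'll go over the stile.

In the tool's units: 0.0547 m is 0.8752, 0.0054 m is 0.0864, -0.184 rad / 0.7854 = -0.2343.

Request:
{"fn": "step_hand", "kwargs": {
  "offsets": [0.0864,0.8752,0,0,0,0,0.0864,0.8752,0,0,0,0,0.0864,0.8752,0,0,0,0,0.0864,0.8752,0,0,0,0,0.0864,0.8752,0,0,0,0,0,0,0,0,0,-0.2343,0,0,0,0,0,-0.2343,0,0,0,0,0,0],
  "jaw": 0.088
}}

```text
clock: 11.3
tool_pos: [0.5192, -0.2862, 0.2514]
eef_rot: [-0.0, 0.997, 0.076, -0.0]
contact_force: [-0.0, -0.4, -0.7]
gripper_width: 0.088
gripper_force: 0.0
```

```bash
python3 - <<'E'
from h import *
s=r.read_state();c=cam('wrist');cv2.imwrite('pics/w4.png',c['image']);P=cloud(c);ok=c['range_z']>0
q=s['eef_rot'];print('joints',s['joint_pos'].round(2),s['tool_pos'].round(4),'yaw x',np.degrees(2*np.arctan2(q[2],q[1])))
def rect(zlo,n):
    m=ok&(np.hypot(P[...,0]-.53,P[...,1]+.284)<.1)&(P[...,2]>zlo)&(P[...,2]<.06)
    k,l,st,_=cv2.connectedComponentsWithStats(m.astype(np.uint8));i=1+st[1:,4].argmax();p=P[l==i]
    print(n,len(p),np.percentile(p[:,2],[5,50,95]).round(4),cv2.minAreaRect((p[:,:2]*1000).astype(np.float32)));return p
p=rect(.012,'all');p=rect(.022,'top');rect(.0345,'knuckle')
E
```

```text
joints [ 0.61  0.33 -0.27  1.71  0.1   1.11 -1.1 ] [ 0.5192 -0.2862  0.2514] yaw x 8.72190431628095
all 4370 [0.0265 0.0307 0.0382] ((532.00390625, -284.76153564453125), (150.18740844726562, 43.69618225097656), 9.684632301330566)
top 4366 [0.0265 0.0307 0.0382] ((532.00390625, -284.76153564453125), (150.18740844726562, 43.69618225097656), 9.684632301330566)
knuckle 427 [0.035  0.0382 0.04  ] ((596.2966918945312, -273.9659729003906), (17.096525192260742, 29.02884864807129), 8.672232627868652)
```

View pics/w4.png

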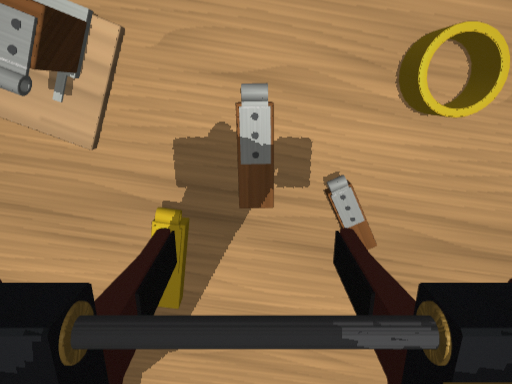

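The wrist view shows the stile at (256,145) with its knuckle at (254,92). The yellow one at (170,255) and the small one at (350,210) are clear of the fingers. Next I'll descend and grip.

In the tool's units: 0.055 m is 0.88, 0.0073 m is 0.1168, -0.014 rad / 0.7854 = -0.0178.

Request:
{"fn": "step_hand", "kwargs": {
  "offsets": [0.1168,0.0096,0.48,0,0,-0.0178,0,0,0.88,0,0,0,0,0,0.88,0,0,0,0,0,0.8,0,0,0,0,0,0.56,0,0,0,0,0,0.32,0,0,0,0,0,0,0,0,0,0,0,0,0,0,0],
  "jaw": 0.088
}}

```text
clock: 12.35
tool_pos: [0.5279, -0.2859, 0.0081]
eef_rot: [0.001, 0.997, 0.083, 0.001]
contact_force: [0.5, -0.3, -0.4]
gripper_width: 0.0876
gripper_force: 0.0
```

Request:
{"fn": "step_hand", "kwargs": {
  "offsets": [0,0,0,0,0,0,0,0,0,0,0,0,0,0,0,0,0,0,0,0,0,0,0,0,0,0,0,0,0,0,0,0,0,0,0,0],
  "jaw": 0,
  "squeeze": 30
}}

```text
clock: 13.1
tool_pos: [0.5267, -0.2855, 0.0067]
eef_rot: [0.0, 0.997, 0.083, -0.0]
contact_force: [-0.3, 0.2, -0.4]
gripper_width: 0.0439
gripper_force: 30.0
```

Request:
{"fn": "step_hand", "kwargs": {
  "offsets": [0,0,0,0,0,0,0,0,0,0,0,0]
}}

```text
clock: 13.35
tool_pos: [0.5267, -0.2855, 0.0067]
eef_rot: [0.0, 0.997, 0.083, -0.0]
contact_force: [-0.8, -0.0, 1.2]
gripper_width: 0.0436
gripper_force: 30.0
```

In the tool's units: -0.04 m is -0.64, -0.02 m is -0.32.

Request:
{"fn": "step_hand", "kwargs": {
  "offsets": [0,0,-0.32,0,0,0,0,0,-0.64,0,0,0,0,0,-0.64,0,0,0,0,0,-0.32,0,0,0,0,0,0,0,0,0]
}}

```text
clock: 13.98
tool_pos: [0.5279, -0.2861, 0.1293]
eef_rot: [0.001, 0.997, 0.083, 0.002]
contact_force: [-0.2, 0.1, -2.1]
gripper_width: 0.0438
gripper_force: 30.0
```

Request:
{"fn": "step_hand", "kwargs": {
  "offsets": [-0.0128,-0.7824,0,0,0,0,-0.0128,-0.7824,0,0,0,0,-0.0128,-0.7824,0,0,0,0,-0.0128,-0.7824,0,0,0,0,-0.0128,-0.7824,0,0,0,0,-0.0128,-0.7824,0,0,0,0]
}}

```text
clock: 14.72
tool_pos: [0.4721, 0.0044, 0.126]
eef_rot: [-0.0, 0.997, 0.083, -0.001]
contact_force: [0.5, 0.1, -2.4]
gripper_width: 0.0438
gripper_force: 30.0
```

Request:
{"fn": "step_hand", "kwargs": {
  "offsets": [0,0,0,0,0,0.1222,0,0,0,0,0,0.1222,0,0,0,0,0,0.1222,0,0,0,0,0,0.1222,0,0,0,0,0,0,0,0,0,0,0,0,0,0,0,0,0,0]
}}

```text
clock: 15.6
tool_pos: [0.4731, 0.003, 0.1265]
eef_rot: [0.0, 0.994, -0.108, -0.0]
contact_force: [-0.6, 0.4, -1.6]
gripper_width: 0.0437
gripper_force: 30.0
```

```bash
cat > mate.py <<'E'
from h import *
import sys
s=r.read_state();c=cam('wrist');cv2.imwrite(sys.argv[1],c['image']);P=cloud(c);ok=c['range_z']>0
q=s['eef_rot'];T=s['tool_pos'];yt=2*np.arctan2(q[2],q[1]);print('joints',s['joint_pos'].round(2),T.round(4),'yaw x',np.degrees(yt),q.round(4),'F',s['contact_force'].round(1),s['moment'].round(2))
def fr(y,o):
    X=np.array([np.cos(y),np.sin(y)]);Y=np.array([-X[1],X[0]]);L=P[...,:2]-o;return L@X,L@Y
z=P[...,2]
zk=float(sys.argv[2]) # expected knuckle centre height
# stile in tool frame
lx,ly=fr(yt,T[:2]);m=ok&(lx>-.01)&(lx<.1)&(abs(ly)<.026)&(z>zk-.006)&(z<zk+.013)
st=m&(lx<.058)&(lx>.013)
# edge yaw of strap+wood by side extents
def edge(lxm,lym,mm,sgn,pct):
    e=[]
    for a in np.arange(.016,.056,.004):
        k=mm&(lxm>=a)&(lxm<a+.004)
        if k.sum()>5:e.append((a+.002,np.percentile(lym[k],pct)))
    return np.array(e)
E1=edge(lx,ly,st,1,98);E0=edge(lx,ly,st,-1,2)
print('stile yaw rel tool deg',[round(np.degrees(np.polyfit(e[:,0],e[:,1],1)[0]),2) for e in(E1,E0)],'mid y',np.median((E1[:,1]+E0[:,1])/2),'width',np.median(E1[:,1]-E0[:,1]))
kn=m&(lx>.058)&(lx<.085)&(z>zk+.001)
A=np.c_[P[st&(abs(ly)<.015)][:,:2]-T[:2],np.ones((st&(abs(ly)<.015)).sum())]
co=np.linalg.lstsq(A,z[st&(abs(ly)<.015)],rcond=None)[0];X=np.array([np.cos(yt),np.sin(yt)]);print('strap top plane: pitch(dz/dx)',np.degrees(co[:2]@X),'roll(dz/dy)',np.degrees(co[:2]@[-X[1],X[0]]),'z',co[2])
def crest(lx,mask,lab):
    # circle of known radius 10 fitted to the (x,z) profile
    from scipy.optimize import least_squares
    x,zz=lx[mask],z[mask]
    f=least_squares(lambda p:np.hypot(x-p[0],zz-p[1])-.01,[np.median(x),zk],loss='soft_l1',f_scale=.0005).x;print(lab,mask.sum(),'centre x,z',f.round(4));return f
fk=crest(lx,kn,'stile knuckle (tool frame)')
ky=np.percentile(ly[kn],[1,99]);print('  y ext',ky.round(4),'mid',ky.mean().round(4))
K=T[:2]+X*fk[0]+np.array([-X[1],X[0]])*ky.mean()
yj=np.radians(-12.47);B=np.array([.5817,-.0210]);jx,jy=fr(yj,B)
jm=ok&(jx>-.012)&(jx<.009)&(abs(jy)>.0205)&(abs(jy)<.044)&(z>.104)&(z<.116)
fj=crest(jx,jm,'jamb knuckle (jig frame)')
a=ok&(jx>-.006)&(jx<.006)&(abs(jy)<.055)&(z>.1055)&(z<.116)
if len(sys.argv)>3: # separated: gap measure
    v=np.sort(jy[a]);i=np.argmax(np.diff(v));gy=(v[i]+v[i+1])/2;print('gap',v[i],v[i+1],gy)
else:
    o=np.percentile(jy[a],[.5,99.5]);gy=o.mean();print('outer',o)
XJ=np.array([np.cos(yj),np.sin(yj)]);YJ=np.array([-XJ[1],XJ[0]])
d=B+XJ*fj[0]+YJ*gy-K;print('K',K.round(4),'to go in jig x,y,z mm:',(d@XJ*1e3).round(2),(d@YJ*1e3).round(2),((fj[1]-fk[1])*1e3).round(2),'| tool:',(d@X*1e3).round(2),(-(d@np.array([-X[1],X[0]]))*1e3).round(2))
E
python3 mate.py pics/w5.png 0.150 gap
```

```text
joints [ 0.12  0.29 -0.3   2.1   0.12  0.76 -2.04] [0.4731 0.003  0.1265] yaw x -12.389818515009072 [ 0.000e+00  9.942e-01 -1.079e-01 -2.000e-04] F [-0.6  0.4 -1.6] [-0.    0.04  0.01]
stile yaw rel tool deg [np.float64(-0.07), np.float64(0.32)] mid y -0.00016977847002051013 width 0.04160516902696698
strap top plane: pitch(dz/dx) -0.12409441916821068 roll(dz/dy) 0.01912238840883808 z 0.15147003983423257
stile knuckle (tool frame) 4012 centre x,z [0.0712 0.1491]
  y ext [-0.0148  0.0144] mid -0.0002
jamb knuckle (jig frame) 3739 centre x,z [-0.0013  0.1193]
gap -0.018011124525583625 0.017761111746514763 -0.00012500638953443118
K [ 0.5426 -0.0125] to go in jig x,y,z mm: 38.63 0.02 -29.89 | tool: 38.63 0.03
```

View pics/w5.png

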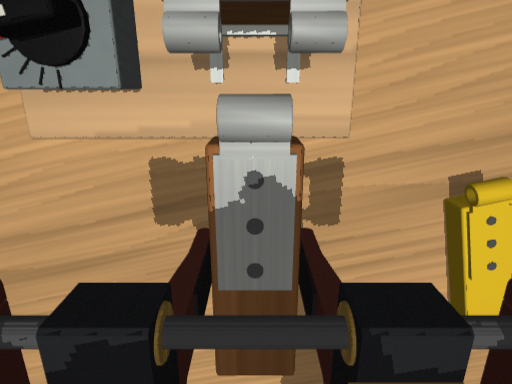

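The view shows the stile held square, with its knuckle at (255,118) in line with the gap at (255,30). The jamb fit converged to a false minimum, so I'll start it at 0.102 and also lower the stile 45 mm.

In the tool's units: 0.025 m is 0.4, 0.02 m is 0.32, 0.0015 rad / 0.7854 = 0.0019.

```bash
sed -i "s/def crest(lx,mask,lab):/def crest(lx,mask,lab,z0):/; s/\[np.median(x),zk\]/[np.median(x),z0]/; s/(tool frame)')/(tool frame)',zk)/; s/(jig frame)')/(jig frame)',.102)/" mate.py
```

Request:
{"fn": "step_hand", "kwargs": {
  "offsets": [0,0,0.32,0,0,0,0,0,0.4,0,0,0.0019,0,0,0,0,0,0,0,0,0,0,0,0,0,0,0,0,0,0]
}}

```text
clock: 16.27
tool_pos: [0.4741, 0.0031, 0.0826]
eef_rot: [-0.0, 0.994, -0.109, 0.001]
contact_force: [0.4, 0.7, -1.2]
gripper_width: 0.044
gripper_force: 30.0
```

```bash
python3 mate.py pics/w6.png 0.104 gap
```

```text
joints [ 0.1   0.36 -0.28  2.13  0.16  0.66 -2.08] [0.4741 0.0031 0.0826] yaw x -12.531493111503892 [-1.000e-04  9.940e-01 -1.091e-01  9.000e-04] F [ 0.4  0.7 -1.2] [0.05 0.09 0.01]
stile yaw rel tool deg [np.float64(0.12), np.float64(0.2)] mid y -0.00020954916148381054 width 0.04165217301506094
strap top plane: pitch(dz/dx) 0.05619357963641263 roll(dz/dy) -0.0973282014244943 z 0.10753146043314295
stile knuckle (tool frame) 4290 centre x,z [0.0711 0.1054]
  y ext [-0.0148  0.0144] mid -0.0002
jamb knuckle (jig frame) 5297 centre x,z [0.0003 0.1013]
gap -0.01789277667715845 0.01766874665165602 -0.00011201501275121505
K [ 0.5434 -0.0126] to go in jig x,y,z mm: 39.47 -0.07 -4.13 | tool: 39.47 0.03
```

In the tool's units: 0.01 m is 0.16, 0.004 m is 0.064.

Request:
{"fn": "step_hand", "kwargs": {
  "offsets": [0.16,0,0.064,0,0,0,0.16,0,0,0,0,0,0.16,0,0,0,0,0,0,0,0,0,0,0,0,0,0,0,0,0,0,0,0,0,0,0,0,0,0,0,0,0]
}}

```text
clock: 17.2
tool_pos: [0.5024, -0.0035, 0.0777]
eef_rot: [0.0, 0.994, -0.109, -0.0]
contact_force: [-0.9, -0.3, -1.7]
gripper_width: 0.0438
gripper_force: 30.0
```

```bash
python3 mate.py pics/w7.png 0.102
```

```text
joints [ 0.11  0.41 -0.27  2.07  0.17  0.68 -2.07] [ 0.5024 -0.0035  0.0777] yaw x -12.5236329178315 [ 0.      0.994  -0.1091 -0.    ] F [-0.9 -0.3 -1.7] [0.06 0.05 0.03]
stile yaw rel tool deg [np.float64(-0.15), np.float64(0.02)] mid y -0.00022264290605804055 width 0.041619152823883565
strap top plane: pitch(dz/dx) -0.08003189740366956 roll(dz/dy) 0.05515830358866857 z 0.10266211737424662
stile knuckle (tool frame) 5152 centre x,z [0.0718 0.1005]
  y ext [-0.0255  0.0254] mid -0.0
jamb knuckle (jig frame) 5825 centre x,z [0.0003 0.1013]
outer [-0.04555482  0.04528577]
K [ 0.5725 -0.0191] to go in jig x,y,z mm: 9.69 -0.04 0.83 | tool: 9.69 0.03
```

In the tool's units: 0.005 m is 0.08, -0.0008 m is -0.0128.

```bash
sed -i "s/kn=m&/kn=m\&(abs(ly)<.0165)\&/" mate.py
```

Request:
{"fn": "step_hand", "kwargs": {
  "offsets": [0.08,0,-0.0128,0,0,0,0.08,0,0,0,0,0,0,0,0,0,0,0,0,0,0,0,0,0,0,0,0,0,0,0,0,0,0,0,0,0]
}}

```text
clock: 18.0
tool_pos: [0.5122, -0.0056, 0.0785]
eef_rot: [0.0, 0.994, -0.109, -0.0]
contact_force: [-0.1, 0.1, -0.8]
gripper_width: 0.0437
gripper_force: 30.0
```

```bash
python3 mate.py pics/w8.png 0.102
```

```text
joints [ 0.11  0.42 -0.27  2.05  0.17  0.69 -2.06] [ 0.5122 -0.0056  0.0785] yaw x -12.529834495597848 [ 0.      0.994  -0.1091 -0.    ] F [-0.1  0.1 -0.8] [ 0.04  0.07 -0.03]
stile yaw rel tool deg [np.float64(-0.05), np.float64(0.23)] mid y -0.00027540532180718013 width 0.0416860614343514
strap top plane: pitch(dz/dx) -0.035320860117326235 roll(dz/dy) -0.09289126500316243 z 0.10338868184089513
stile knuckle (tool frame) 3979 centre x,z [0.0712 0.1011]
  y ext [-0.0148  0.0144] mid -0.0002
jamb knuckle (jig frame) 5354 centre x,z [0.0003 0.1013]
outer [-0.04545865  0.04505022]
K [ 0.5817 -0.0213] to go in jig x,y,z mm: 0.18 0.1 0.22 | tool: 0.18 -0.1
```

View pics/w8.png

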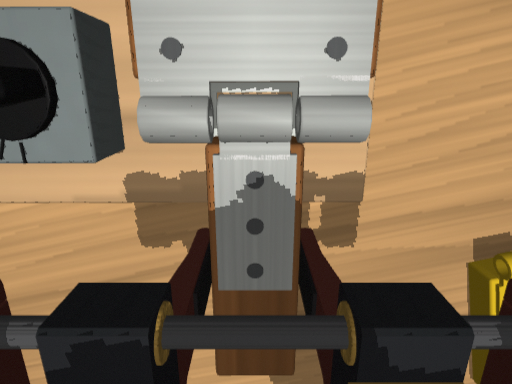

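The stile's knuckle at (255,118) sits centred between the jamb knuckles at (175,119) and (335,119), with even gaps. It is within 0.3 mm on each axis, the stile is level and square, and there is no contact force. I'll check that the arm is settled, then hand in.

Request:
{"fn": "step_hand", "kwargs": {
  "offsets": [0,0,0,0,0,0,0,0,0,0,0,0]
}}

```text
clock: 18.3
tool_pos: [0.5123, -0.0056, 0.0785]
eef_rot: [0.0, 0.994, -0.109, -0.0]
contact_force: [0.3, 0.1, -1.3]
gripper_width: 0.0439
gripper_force: 30.0
```

```bash
python3 -c "
from workcell import r
print(r.hand_in())"
```

```text
the job is handed in; nothing more can be done
None
```

The job is handed in at 18.3 s: the dial pointer stands at the red mark, and the stile is held level and square with its knuckle centred between the jamb knuckles to within about 0.3 mm by the wrist camera, with no sign of contact; the glue bottle, tape and screwdriver were not touched.

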